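# Make up two leathercraft class kits

## Task

Make up two kits for tomorrow's leathercraft class. The stitching kit, in the three-compartment tray, gets the awl lying in the long compartment, and the tall spool of thread and the cake of wax standing in the square compartments, one in each; the edge-finishing kit, in the narrow two-compartment tray, gets the slicker lying in the long compartment and the tin of edge dressing standing in the square one. Put each thing fully down on the compartment's floor between its walls, set it down rather than drop it, and leave the squat spool, the glue jar and the rivet anvil where they are.

Things in the scene. Friction and masses are not known exactly. Their poses are not given: they have to be found in the camera images.
- awl: Stitching awl, lying on the mat: eight-sided wooden haft, 28 mm across the flats, 80 mm long, with a brass ferrule and a thin steel blade; 120 mm long in all. Origin on its axis at mid-length (14 mm above what it lies on); x points along it to the blade's tip. The haft's full 28 mm thickness runs from x = -53 to +2 mm; it balances near x = -22 mm, the place to grip it.
- slicker: Edge slicker, lying on the mat: dark hardwood bar, 110 mm long in all, 26 mm wide (y), 20 mm high, with a grooved round nose over the last 30 mm at +x. Origin at mid-length on its underside; x along it to the nose, z up. Grip the bar across y, near x = -10 mm.
- spool_tall: Tall spool of thread standing on end: 56 mm high, two wooden flanges 46 mm in diameter and 5 mm thick, between them the pale thread 40 mm in diameter. Origin at the centre of its underside, z up. Weighs about 90 g.
- spool_squat: Squat spool of the same thread, standing on end, wider than it is high: 60 mm in diameter, 26 mm high. It belongs to neither kit and stays where it stands. Origin at the centre of its underside, z up.
- wax: Cake of beeswax, a plain honey-coloured disc 44 mm in diameter and 24 mm high. Origin at the centre of its underside, z up.
- tin: Closed aluminium tin of edge dressing with a screw lid: 36 mm high, lid 46 mm in diameter (upper 14 mm), body 44 mm. Origin at the centre of its underside, z up.
- tray_stitch: The stitching kit's tray, the nearly square wooden one with three compartments; fixed on the mat. 158 mm (x) by 148 mm (y), 14 mm high: 4 mm floor, 6 mm walls whose tops are 10 mm above the floor. Origin under its centre on the mat (compartment floors at z = 4 mm), z up. Long compartment: 146 mm (x) by 60 mm (y) inside, centred at x = 0, y = -38 mm. Two square compartments, 70 by 70 mm inside, centred at x = -38 and x = +38 mm, y = +33 mm.
- tray_edge: The edge-finishing kit's tray, the narrow wooden one with two compartments in a row; fixed on the mat. 218 mm (x) by 82 mm (y), 14 mm high: 4 mm floor, 6 mm walls whose tops are 10 mm above the floor. Origin under its centre on the mat (compartment floors at z = 4 mm), z up. Long compartment: 130 mm (x) by 70 mm (y) inside, centred at x = -38 mm, y = 0. Square compartment: 70 by 70 mm inside, centred at x = +68 mm, y = 0.
- glue_jar: Small amber glue jar with a black cap, 38 mm in diameter, 50 mm high; a bystander to be left alone. Origin at the centre of its underside.
- anvil: Low round steel rivet anvil, 40 mm in diameter, 14 mm high; a bystander to be left alone. Origin at the centre of its underside.

How it is judged:
At the end, for the whole second after the job is handed in: Each in its own compartment, on the floor, released, at rest: awl and slicker along the long ones (15 and 12 mm lengthwise, 18 and 24 mm across, 0.3 rad), spool, wax, tin upright (0.12 rad) within 14 mm of the middle both ways; spool and wax may swap squares; slicker flat (x of awl in the frame of tray_stitch between -0.015 and 0.015 m and y of awl in the frame of tray_stitch between -0.056 and -0.02 m and z of awl in the frame of tray_stitch between 0.015 and 0.021 m and angle between the x axis of awl and the x axis of tray_stitch, either way round below 0.3 rad and ((x of spool_tall in the frame of tray_stitch between 0.024 and 0.052 m and y of spool_tall in the frame of tray_stitch between 0.019 and 0.047 m and z of spool_tall in the frame of tray_stitch between 0.002 and 0.007 m and x of wax in the frame of tray_stitch between -0.052 and -0.024 m and y of wax in the frame of tray_stitch between 0.019 and 0.047 m and z of wax in the frame of tray_stitch between 0.002 and 0.007 m) or (x of spool_tall in the frame of tray_stitch between -0.052 and -0.024 m and y of spool_tall in the frame of tray_stitch between 0.019 and 0.047 m and z of spool_tall in the frame of tray_stitch between 0.002 and 0.007 m and x of wax in the frame of tray_stitch between 0.024 and 0.052 m and y of wax in the frame of tray_stitch between 0.019 and 0.047 m and z of wax in the frame of tray_stitch between 0.002 and 0.007 m)) and angle between each of spool_tall, wax, tin, slicker's own z axis and vertical below 0.12 rad and x of slicker in the frame of tray_edge between -0.05 and -0.026 m and y of slicker in the frame of tray_edge between -0.024 and 0.024 m and z of slicker in the frame of tray_edge between 0.002 and 0.007 m and angle between the x axis of slicker and the x axis of tray_edge, either way round below 0.3 rad and x of tin in the frame of tray_edge between 0.054 and 0.082 m and y of tin in the frame of tray_edge between -0.014 and 0.014 m and z of tin in the frame of tray_edge between 0.002 and 0.007 m and linear speed of each of awl, slicker, spool_tall, wax, tin below 0.02 m/s); the robot touches nothing.
It fails at once if a kit's thing is dropped from more than about 30 mm or thrown (moves at over 0.8 m/s while no finger touches it) ((linear speed of awl above 0.8 m/s and contact force between the fingers and awl below 0.01 N) or (linear speed of slicker above 0.8 m/s and contact force between the fingers and slicker below 0.01 N) or (linear speed of spool_tall above 0.8 m/s and contact force between the fingers and spool_tall below 0.01 N) or (linear speed of wax above 0.8 m/s and contact force between the fingers and wax below 0.01 N) or (linear speed of tin above 0.8 m/s and contact force between the fingers and tin below 0.01 N)).
It fails at once if the squat spool is moved by more than 20 mm (distance of spool_squat from where it was at the start of the episode above 0.02 m).
It fails at once if the glue jar is moved by more than 20 mm (distance of glue_jar from where it was at the start of the episode above 0.02 m).
It fails at once if the rivet anvil is moved by more than 20 mm (distance of anvil from where it was at the start of the episode above 0.02 m).
It also fails if it takes over 125 s, if anything falls off the work surface, if the arm or the gripper's body presses on something with over 40 N, if the wrist force passes 120 N, or if a joint passes its speed limit or range.

## Robot

A 7-joint arm with a two-finger parallel gripper is mounted at the origin on the work surface. World frame = base frame: x ahead of the robot, y to its left, z up, the work surface at z = 0. Lengths are in m, angles in rad, forces in N, time in s.
With the tool pointing down it reaches from about 0.425 to 0.875 m from the base axis. Payload 4.7 kg.
Tool frame: the origin (TCP) lies at the very end of the fingers, on their centre line; the grasp point (between the pads) lies behind it (ctrl.tcp_to_grasp is the y of the grasp point in the tool frame, in m); y points along the fingers, x is the direction in which the jaws open and shut, and the axes are right-handed (so a half turn about y gives the same grasp; the last joint's range is limited). The gripper opens to 87 mm and grips with 3 to 60 N. Pads are 19 mm wide; open, the fingers measure 117 mm over their backs; the gripper's body (75 mm by 190 mm) begins 51 mm behind the grasp point.
Start: joints at [1.225, 0.321, -0.07, 1.45, 0.023, 1.371, -0.057], TCP at [0.229, -0.608, 0.223] pointing down, gripper open.
Joint ranges: [-2.86, 2.86], [-0.3, 2.09], [-1.38, 1.24], [0.06, 2.45], [-1.56, 4.7], [0.09, 2.05], [-2.69, 2.69]. Speed limits (rad/s): [2.57, 2.57, 3.14, 3.14, 3.14, 3.14, 3.14].

## Interface

Orientations are given as a rotation vector (axis times angle).
In Python, from bench import ctrl, get_image, workorder gives the robot as it stands.
- The arm moves only by the tool drive_tool, never from a script. Its argument "increments" is text: rows parted by semicolons, each of 5 numbers parted by spaces: the shift along the tool's x, y, z in mm, then the turn about the tool's y in degrees, then the closure in counts, from 0 (fully open) to 255 (shut). In form: tx ty tz yaw fingers; .... A call has 1 to 20 rows; each row shifts and turns the commanded pose from where the row before left it, along the tool's axes as they then stand; what a row does not reach is not made up. A row lasts 1/8 s, in which the tool goes at most 62.5 mm and 10.7 degrees, less where a joint would pass 70% of its speed; a pose out of reach is approached as far as the arm can. A call is refused whole if a number of a shift passes 62.5 or a number of a turn 10.7, either way. A call with a gripper value outside its range is refused whole. The fingers move at their own pace and stop on an object; "squeeze" is the grip in N (left out, the last holds). Time passes only in rows, so rows that do not move let the fingers close. It gives the time, the measured TCP pose, the force and the opening at its end, in the units of the state.
- ctrl.get_state(): the state, without advancing time (a new reading comes with each control period).
- get_image(name): name is "side" or "top" or "wrist"; returns a dict with "img" (400x640x3 uint8, red, green, blue), "mtx" (3x3 intrinsics, pixels), "camera_from_world" (4x4, takes a point from world to camera coordinates). Camera axes: x right, y up, looking along -z (the intrinsics and any distortion apply to the point x, -y, -z); pixel columns grow to the right and rows downward; lengths in m; the calibration is good to about 2 mm. A picture is of the moment at which its call begins. There is no depth.
- workorder.close_job(): hands the job in, once; it reports no verdict.
The state is a dict: "time": time; "joint_positions": joint angles; "qd": joint speeds; "joint_torque": joint torques, N m; "position": TCP position; "tool_rot": TCP orientation; "ft_force": force on the tool from outside, world axes, zero at the start; "torque": the same for the moment, N m; "grip_width": opening from 0.0 (shut) to 1.0 (fully open).
Only numpy, scipy, OpenCV 4.12 (cv2) and the standard library are available. Lean on these libraries where they do the work, as an engineer would, in place of code of your own. Each camera call takes 0.05 s, during which the arm holds its last target.

## Working session

There is one attempt and no reset: what is moved stays moved. The work goes in short steps, Python scripts to look and compute and a tool call to move; the robot and the scene stay as the last step left them, time stands still between calls to the robot, and variables do not carry over. Pictures are saved under pics/ and viewed, and the job is handed in when it is done.

Besides the shell and the picture viewer there is one more tool, called after "Emit:" by a JSON object that holds its "api" and its "payload". drive_tool: Moves the arm, as the interface text tells. Its arguments: {"type":"object","properties":{"increments":{"type":"string"},"squeeze":{"type":"number"}},"required":["increments"]}

```bash
mkdir -p pics; ls; python3 - <<'E'
from bench import ctrl,get_image,workorder
import cv2,numpy as np
print(ctrl.get_state()); print(ctrl.tcp_to_grasp)
for n in("top","side","wrist"):
    d=get_image(n); cv2.imwrite(f"pics/{n}0.png",d["img"][:,:,::-1]); print(n,d["mtx"].tolist(),np.round(d["camera_from_world"],4).tolist(),[k for k in d])
E
```

```text
pics
{'time': 0.0, 'joint_positions': array([ 1.22511024,  0.32182169, -0.07009465,  1.45168549,  0.02259184,
        1.37077037, -0.05690431]), 'qd': array([ 1.06845806e-04, -1.99250056e-04, -2.36488411e-03,  8.32388822e-05,
        2.14359039e-04, -1.32161615e-04, -1.60051026e-03]), 'joint_torque': array([ 4.55195513e-04, -4.91289890e+01, -4.03510798e-01, -3.12526703e+01,
       -6.38734270e-02,  4.39544418e-02,  1.82615640e-04]), 'position': array([ 0.22861639, -0.60788115,  0.22145716]), 'tool_rot': array([-1.35717807,  0.94137509, -0.93871932]), 'ft_force': array([-0.60356272, -0.21322165, -0.18103838]), 'torque': array([-0.00890422, -0.03773573, -0.02932476]), 'grip_width': 0.9997293244303629}
-0.0187
top [[410.71223773651184, 0.0, 323.8967200126874], [0.0, 410.71223773651184, 199.72865939476728], [0.0, 0.0, 1.0]] [[0.0183, -0.9998, -0.0062, -0.0252], [0.9834, 0.0169, 0.1808, -0.5466], [-0.1807, -0.0094, 0.9835, -0.8397], [0.0, 0.0, 0.0, 1.0]] ['img', 'mtx', 'camera_from_world']
side [[464.2509009928732, 0.0, 316.31640140807417], [0.0, 464.2509009928732, 203.05649879529483], [0.0, 0.0, 1.0]] [[0.9995, -0.0327, -0.0014, -0.5349], [0.0193, 0.5539, 0.8323, -0.0582], [-0.0264, -0.8319, 0.5543, -0.9849], [0.0, 0.0, 0.0, 1.0]] ['img', 'mtx', 'camera_from_world']
wrist [[311.1428042651715, 0.0, 324.5550058361848], [0.0, 311.1428042651715, 196.07999575947835], [0.0, 0.0, 1.0]] [[0.3519, -0.936, -0.0009, -0.6489], [0.907, 0.3412, -0.247, 0.0295], [0.2315, 0.0861, 0.969, -0.3875], [0.0, 0.0, 0.0, 1.0]] ['img', 'mtx', 'camera_from_world']
```

View pics/top0.png

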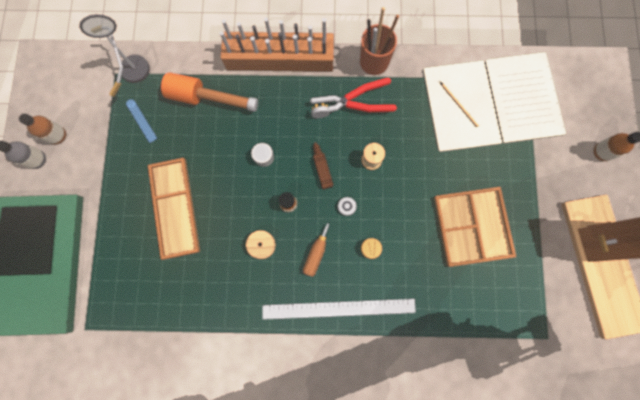

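View pics/side0.png

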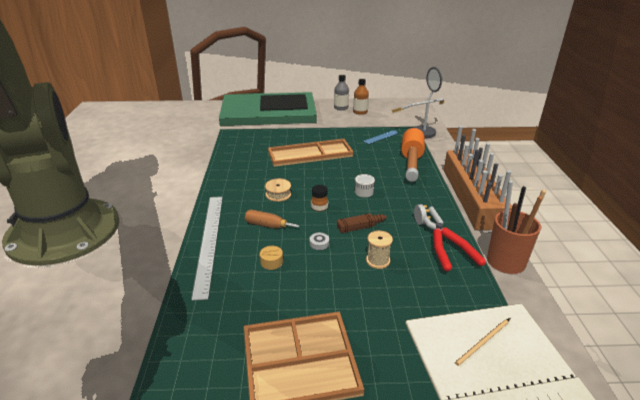

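View pics/wrist0.png

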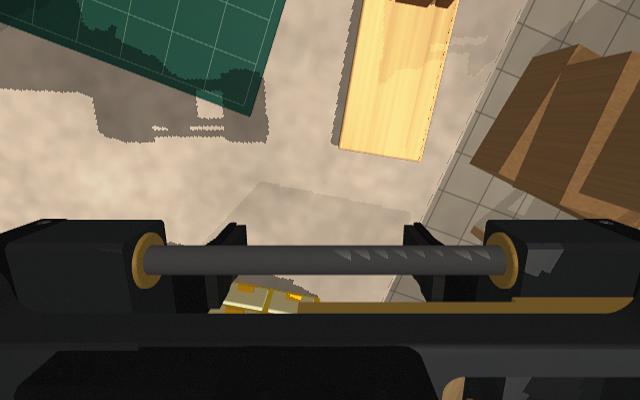

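The top view shows every item. The trays are at about (173,208) for edge and (474,227) for stitch, with the tools between them. I'll enlarge the middle area next.

```bash
cat > h.py <<'E'
from bench import ctrl,get_image,workorder
import cv2,numpy as np
from scipy.spatial.transform import Rotation as R
def proj(d,P):
    T=d["camera_from_world"];c=(T[:3,:3]@np.atleast_2d(P).T).T+T[:3,3]
    c=c*np.array([1,-1,-1]);u=(d["mtx"]@c.T).T
    return u[:,:2]/u[:,2:]
def ray(d,uv):
    T=d["camera_from_world"];uv=np.atleast_2d(np.float64(uv))
    r=(np.linalg.inv(d["mtx"])@np.c_[uv,np.ones(len(uv))].T).T*np.array([1,-1,-1])
    return -T[:3,:3].T@T[:3,3],r@T[:3,:3]
def onplane(d,uv,z):
    o,v=ray(d,uv);t=(z-o[2])/v[:,2];return o+v*t[:,None]
def tri(rays):
    A=np.zeros((3,3));b=np.zeros(3)
    for o,v in rays:
        v=v/np.linalg.norm(v);M=np.eye(3)-np.outer(v,v);A+=M;b+=M@o
    return np.linalg.solve(A,b)
E
python3 - <<'E'
from h import *
s=ctrl.get_state();print(R.from_rotvec(s["tool_rot"]).as_matrix().round(3))
d=get_image("top");i=d["img"][:,:,::-1]
cv2.imwrite("pics/mid.png",cv2.resize(i[130:290,230:400],None,fx=4,fy=3.6666,interpolation=2)[:587])
cv2.imwrite("pics/tr.png",np.hstack([cv2.resize(i[145:270,140:210],None,fx=4,fy=4),cv2.resize(i[160:285,430:520],None,fx=4,fy=4)]))
E
```

```text
[[ 0.352 -0.001  0.936]
 [-0.936  0.001  0.352]
 [-0.001 -1.    -0.   ]]
```

View pics/mid.png

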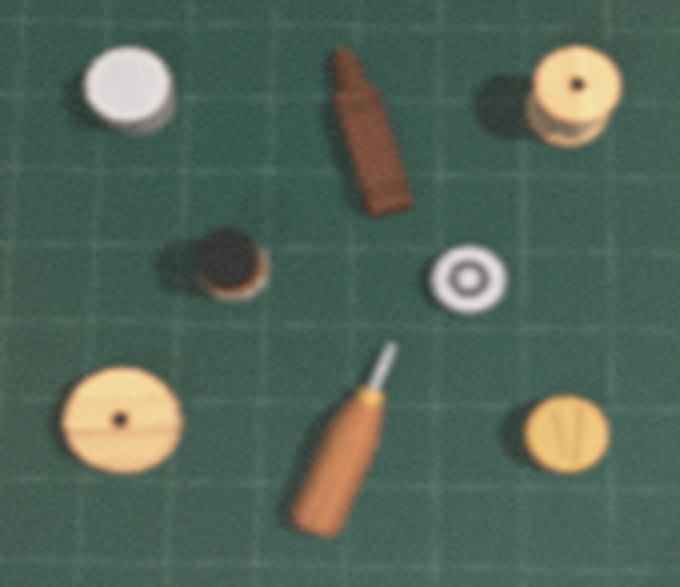

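View pics/tr.png

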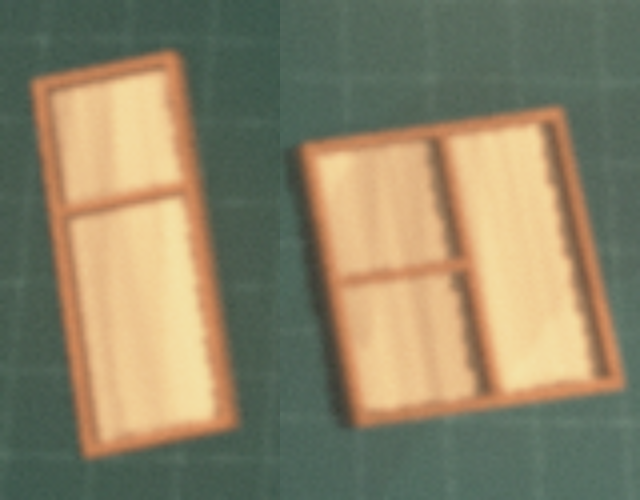

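```bash
cat > meas.py <<'E'
from h import *
d=get_image("top");i=cv2.GaussianBlur(d["img"],(3,3),0).astype(int)
print("cam",np.round(ray(d,[[0,0]])[0],3))
r,g,b=i[...,0],i[...,1],i[...,2]
m=((r-g>-4)).astype(np.uint8)*255
m[:, :]=m
vis=d["img"][:,:,::-1].copy()
rois=dict(tin=(245,138,280,172),slicker=(305,138,338,194),spool=(355,138,392,174),jar=(272,188,302,216),anvil=(333,193,362,220),squat=(240,226,282,265),awl=(296,218,335,282),wax=(355,232,390,266),edge=(143,150,207,264),stitch=(428,180,520,272))
H=dict(tin=.018,spool=.028,jar=.025,anvil=.007,squat=.013,wax=.012)
for k,(x0,y0,x1,y1) in rois.items():
    mm=np.zeros_like(m);mm[y0:y1,x0:x1]=m[y0:y1,x0:x1]
    cs,_=cv2.findContours(mm,cv2.RETR_EXTERNAL,cv2.CHAIN_APPROX_NONE);c=max(cs,key=cv2.contourArea)
    M=cv2.moments(c);uv=[M['m10']/M['m00'],M['m01']/M['m00']]
    cv2.drawContours(vis,[c],-1,(255,0,255),1)
    if k in H: print(k,np.round(uv,1),onplane(d,uv,H[k]).round(4)[0,:2],"bb mm",(np.ptp(onplane(d,c[:,0],H[k]),axis=0)*1e3).round()[:2])
    else:
        z=dict(slicker=.01,awl=.014,edge=.012,stitch=.012)[k]
        P=onplane(d,c[:,0],z)[:,:2]*1000
        rc=cv2.minAreaRect(P.astype(np.float32));bx=cv2.boxPoints(rc)
        mean=onplane(d,uv,z)[0,:2]
        print(k,"rect",np.round(rc[0],1),np.round(rc[1],1),round(rc[2],1),"centroid",(mean*1e3).round(1),"box",bx.round(0).tolist())
cv2.imwrite("pics/vis.png",cv2.resize(vis[130:290,140:520],None,fx=2.1,fy=2.1))
E
python3 meas.py
```

```text
cam [ 0.386 -0.024  0.925]
tin [261.9 153.9] [0.6572 0.1289] bb mm [52. 49.]
slicker rect [635.9  -6.9] [112.8  29.6] 16.4 centroid [630.   -8.7] box [[578.0, -9.0], [586.0, -37.0], [694.0, -5.0], [686.0, 23.0]]
spool [372.7 155.7] [ 0.6542 -0.1239] bb mm [66. 54.]
jar [287.4 202.7] [0.5433 0.0657] bb mm [39. 38.]
anvil [346.4 206. ] [ 0.5413 -0.0664] bb mm [37. 39.]
squat [259.9 244.3] [0.4509 0.1248] bb mm [66. 69.]
awl rect [440.   -1.2] [ 33.7 116.7] 70.2 centroid [427.9   3. ] box [[379.0, 3.0], [489.0, -37.0], [501.0, -5.0], [391.0, 34.0]]
wax [371. 248.] [ 0.4473 -0.1212] bb mm [49. 49.]
edge rect [531.4 325.5] [227.2  93.7] 12.9 centroid [528.1 324.9] box [[410.0, 346.0], [431.0, 255.0], [653.0, 305.0], [632.0, 397.0]]
stitch rect [ 500.9 -349.8] [165.4 161.6] 9.0 centroid [ 499.  -350.4] box [[407.0, -283.0], [432.0, -443.0], [595.0, -417.0], [570.0, -257.0]]
```

View pics/vis.png

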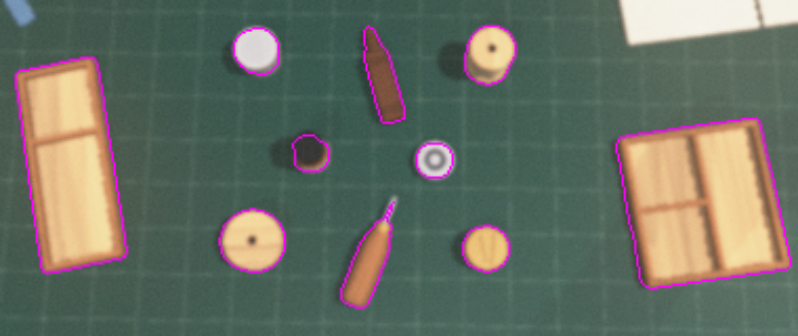

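```bash
cat > go.py <<'E'
import sys
from h import *
# usage: go.py x y z jawdeg (mm): needed turn, down, then tx,tz in axes after turn
s=ctrl.get_state();p=s["position"]*1e3;M=R.from_rotvec(s["tool_rot"]).as_matrix()
a=np.degrees(np.arctan2(M[1,0],M[0,0]))
print("t",round(s["time"],2),"p",p.round(1),"jaw",round(a,1),"tilt",M[2].round(3),"grip",round(s["grip_width"]*87,1),"F",s["ft_force"].round(1),"q",s["joint_positions"].round(2))
if len(sys.argv)>4:
    x,y,z,j=map(float,sys.argv[1:5]);yaw=-(j-a);yaw=(yaw+180)%360-180
    for nm,t in(("after",j),("before",a)):
        t=np.radians(t);d=np.array([x,y])-p[:2]
        print(nm,"tx %.1f tz %.1f |%.1f|"%(d@[np.cos(t),np.sin(t)],d@[-np.sin(t),np.cos(t)],np.linalg.norm(d)))
    print("yaw %.1f down %.1f"%(yaw,p[2]-z))
E
python3 go.py 447 -121 60 -81
python3 - <<'E'
from h import *
t,s=get_image("top"),get_image("side")
def tray(c,ang,L,W,inner):
    a=np.radians(ang);M=np.array([[np.cos(a),-np.sin(a)],[np.sin(a),np.cos(a)]])
    f=lambda xs,z:np.c_[(M@np.array(xs).T).T+c,np.full(len(xs),z)]
    out=[f([(-L/2,-W/2),(L/2,-W/2),(L/2,W/2),(-L/2,W/2)],14)]
    for x,y,l,w in inner: out.append(f([(x-l/2,y-w/2),(x+l/2,y-w/2),(x+l/2,y+w/2),(x-l/2,y+w/2)],14))
    return out
P=tray(np.array([530,327]),12.9,218,82,[(-38,0,130,70),(68,0,70,70)])+tray(np.array([500,-351]),9,158,148,[(0,-38,146,60),(-38,33,70,70),(38,33,70,70)])
V=[]
for d,(x0,y0,x1,y1),k in((t,(130,145,530,285),2),(s,(230,130,370,400),2)):
    im=cv2.resize(d["img"][:,:,::-1],None,fx=k,fy=k,interpolation=2)
    for q in P: cv2.polylines(im,[((proj(d,q/1e3)+.5)*k).round().astype(int)],True,(255,0,0),1,16)
    V.append(im[y0*k:y1*k,x0*k:x1*k])
cv2.imwrite("pics/ov1.png",V[0]);cv2.imwrite("pics/ov2.png",V[1])
E
```

```text
t 0.25 p [ 228.7 -608.2  222.1] jaw -69.4 tilt [-0.001 -1.    -0.   ] grip 87.1 F [-0.3 -0.3  0.2] q [ 1.23  0.32 -0.07  1.45  0.02  1.37 -0.06]
after tx -447.0 tz 291.8 |533.8|
before tx -379.1 tz 375.8 |533.8|
yaw 11.6 down 162.1
```

View pics/ov1.png

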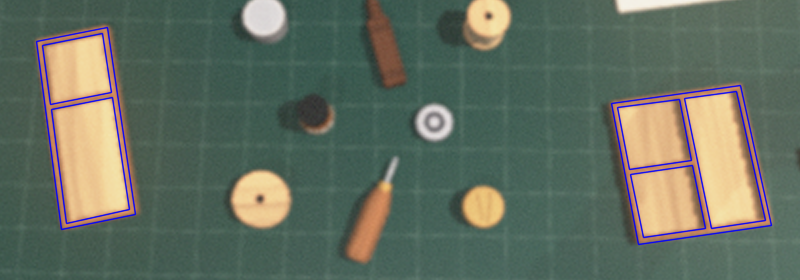

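View pics/ov2.png

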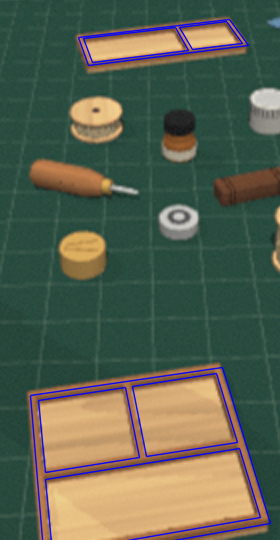

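Both overlays fit: edge tray centre (530,327) mm at 12.9°, stitch tray (500,-351) mm at 9°. Next I go to hover over the wax.

Emit:
{"api": "drive_tool", "payload": {"increments": "0 0 0 5.8 0; 0 0 0 5.8 0; -44.7 6 29.2 0 0; -44.7 6 29.2 0 0; -44.7 6 29.2 0 0; -44.7 6 29.2 0 0; -44.7 6 29.2 0 0; -44.7 6 29.2 0 0; -44.7 10 29.2 0 0; -44.7 20 29.2 0 0; -44.7 20 29.2 0 0; -44.7 20 29.2 0 0; 0 0 0 0 0; 0 0 0 0 0", "squeeze": 20}}

```text
time: 2.1
position: [0.4471, -0.1218, 0.1167]
tool_rot: [-1.28, 1.092, -1.093]
ft_force: [0.3, -0.1, 0.0]
grip_width: 1.001
```

```bash
python3 go.py 447 -121 13 -81; python3 - <<'E'
from h import *
d=get_image("wrist");im=d["img"][:,:,::-1].copy()
for P in([.447,-.121,.024],[.447,-.121,0.0]):
    print(proj(d,P)); cv2.circle(im,tuple(int(v) for v in proj(d,P)[0].round()),3,(255,0,255),-1)
cv2.imwrite("pics/w1.png",im)
E
```

```text
t 2.1 p [ 447.1 -121.8  116.7] jaw -81.0 tilt [ 0.001 -1.    -0.   ] grip 87.1 F [ 0.3 -0.1  0. ] q [ 0.71  0.03 -0.5   2.01  0.02  1.1  -1.22]
after tx -0.8 tz 0.0 |0.8|
before tx -0.8 tz 0.0 |0.8|
yaw 0.0 down 103.7
[[323.87623974 198.79324158]]
[[323.89093913 192.10729976]]
```

View pics/w1.png

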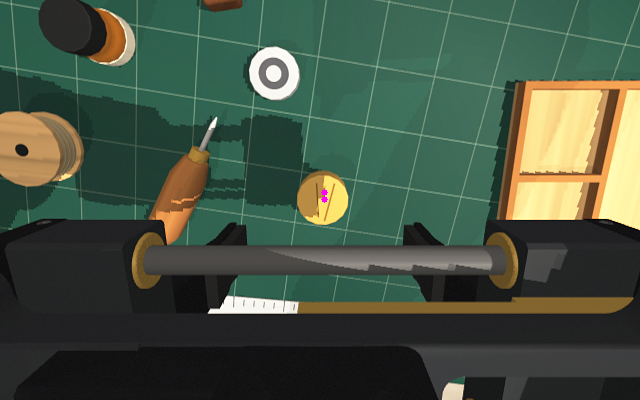

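The wrist view puts the wax at (323,198), which matches the prediction. Now descend and grip.

Emit:
{"api": "drive_tool", "payload": {"increments": "0 30 0 0 0; 0 30 0 0 0; 0 24 0 0 0; 0 12 0 0 0; 0 8 0 0 0; 0 0 0 0 0; 0 0 0 0 200; 0 0 0 0 200; 0 0 0 0 200; 0 0 0 0 200; 0 0 0 0 200; 0 0 0 0 200", "squeeze": 20}}

```text
time: 3.65
position: [0.4472, -0.1211, 0.0126]
tool_rot: [-1.28, 1.092, -1.093]
ft_force: [-0.2, -0.4, 1.0]
grip_width: 0.501
```

```bash
python3 go.py 500 -351 13 -81;python3 -c "
import numpy as np
def f(c,a,x,y):
    a=np.radians(a);return (c[0]+x*np.cos(a)-y*np.sin(a)).round(1),(c[1]+x*np.sin(a)+y*np.cos(a)).round(1)
S=(500,-351),9;E=(530,327),12.9
print(f(*S,-38,33),f(*S,38,33),f(*S,0,-38),f(*E,-38,0),f(*E,68,0))"
```

```text
t 3.65 p [ 447.2 -121.1   12.6] jaw -81.0 tilt [ 0. -1.  0.] grip 43.6 F [-0.2 -0.4  1. ] q [ 0.68  0.18 -0.5   2.1   0.11  0.88 -1.3 ]
after tx 235.3 tz 16.2 |235.8|
before tx 235.3 tz 16.1 |235.8|
yaw 0.0 down -0.4
(np.float64(457.3), np.float64(-324.4)) (np.float64(532.4), np.float64(-312.5)) (np.float64(505.9), np.float64(-388.5)) (np.float64(493.0), np.float64(318.5)) (np.float64(596.3), np.float64(342.2))
```

Emit:
{"api": "drive_tool", "payload": {"increments": "0 -15 0 0 200; 0 -35 0 0 200; 40.5 -20 -4.4 0 200; 40.5 0 -4.4 0 200; 40.5 0 -4.4 0 200; 40.5 0 -4.4 0 200; 40.4 10 -4.2 0 200; 0 20 0 0 200; 0 20 0 0 200; 0 6 0 0 200; 0 0 0 0 200; 0 0 0 0 200"}}

```text
time: 5.15
position: [0.4581, -0.3249, 0.0277]
tool_rot: [-1.28, 1.091, -1.094]
ft_force: [-0.2, 0.3, 0.2]
grip_width: 0.505
```

```bash
python3 go.py 457.3 -324.4 17 -81; python3 - <<'E'
from h import *
a=get_image("top")["img"][150:300,400:540,::-1];b=get_image("side")["img"][250:400,200:420,::-1]
cv2.imwrite("pics/a2.png",np.hstack([cv2.resize(a,(420,450)),cv2.resize(b,(380,450))]))
E
```

```text
t 5.15 p [ 458.1 -324.9   27.7] jaw -81.0 tilt [ 0.001 -1.     0.001] grip 43.9 F [-0.2  0.3  0.2] q [ 0.87  0.33 -0.34  1.87  0.14  0.96 -0.95]
after tx -0.6 tz -0.7 |0.9|
before tx -0.6 tz -0.7 |0.9|
yaw 0.0 down 10.7
```

View pics/a2.png

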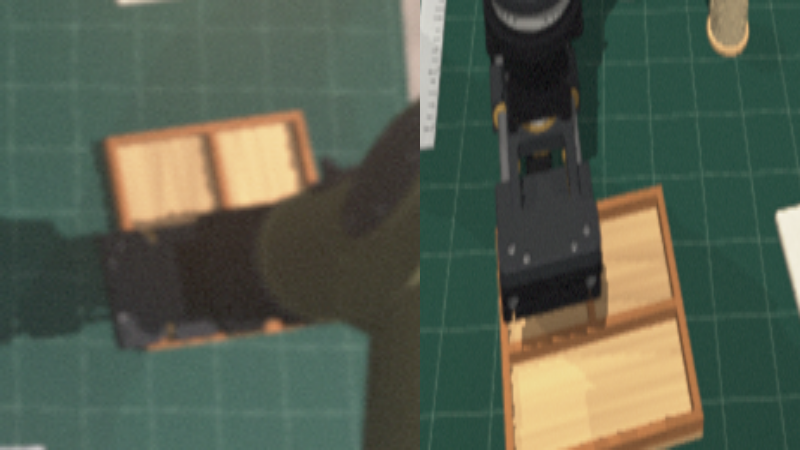

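Emit:
{"api": "drive_tool", "payload": {"increments": "0 5 0 0 200; 0 4 0 0 200; 0 2 0 0 200; 0 0 0 0 200; 0 0 0 0 200; 0 0 0 0 85; 0 0 0 0 85; 0 0 0 0 85; 0 -20 0 0 85; 0 -40 0 0 85; 0 -40 0 0 85"}}

```text
time: 6.62
position: [0.457, -0.3249, 0.1161]
tool_rot: [-1.28, 1.093, -1.093]
ft_force: [0.0, -0.4, -0.4]
grip_width: 0.663
```

```bash
python3 go.py 654 -124 120 -81
```

```text
t 6.62 p [ 457.  -324.9  116.1] jaw -81.0 tilt [ 0. -1. -0.] grip 57.7 F [ 0.  -0.4 -0.4] q [ 0.89  0.23 -0.36  1.8   0.09  1.13 -0.91]
after tx -167.7 tz 226.0 |281.4|
before tx -167.7 tz 226.0 |281.4|
yaw 0.0 down -3.9
```

Emit:
{"api": "drive_tool", "payload": {"increments": "-33.5 0 45.2 0 0; -33.5 0 45.2 0 0; -33.5 0 45.2 0 0; -33.5 0 45.2 0 0; -33.5 0 45.2 0 0; 0 0 0 0 0; 0 0 0 0 0"}}

```text
time: 7.5
position: [0.654, -0.1245, 0.1148]
tool_rot: [-1.281, 1.093, -1.093]
ft_force: [-0.5, -1.2, -0.5]
grip_width: 1.001
```

```bash
python3 go.py 654 -124 22 -81; python3 - <<'E'
from h import *
d=get_image("wrist");im=d["img"][:,:,::-1].copy()
for P in([.654,-.124,.056],[.654,-.124,0.0]):
    print(proj(d,P)); cv2.circle(im,tuple(int(v) for v in proj(d,P)[0].round()),3,(255,0,255),-1)
t=get_image("top")["img"][170:280,420:530,::-1]
cv2.imwrite("pics/w3.png",im);cv2.imwrite("pics/t3.png",cv2.resize(t,None,fx=4,fy=4))
E
```

```text
t 7.5 p [ 654.  -124.5  114.8] jaw -81.0 tilt [ 0.001 -1.    -0.001] grip 87.0 F [-0.5 -1.2 -0.5] q [ 0.5   0.46 -0.46  1.52  0.22  1.21 -1.41]
after tx -0.5 tz 0.1 |0.5|
before tx -0.5 tz 0.1 |0.5|
yaw 0.0 down 92.8
[[324.21105495 210.4390657 ]]
[[324.17051249 192.44798483]]
```

View pics/w3.png

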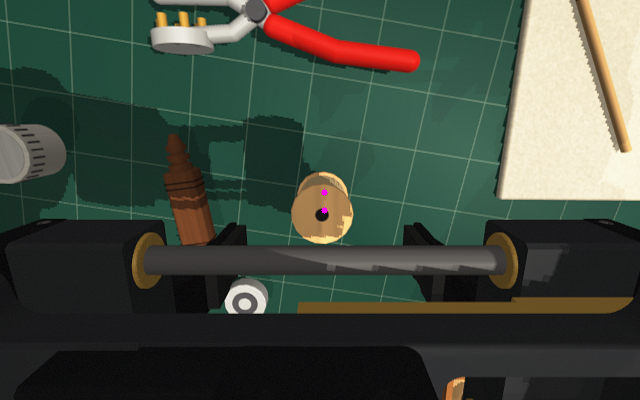

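View pics/t3.png

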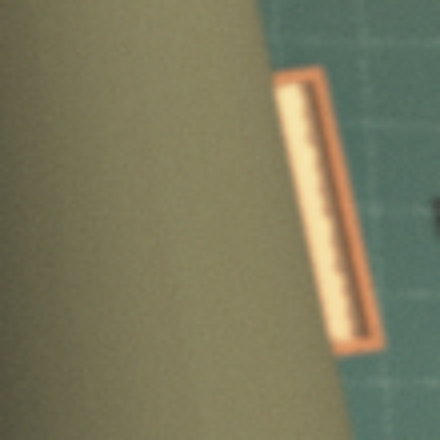

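```bash
python3 -c "
from h import *
d=get_image('wrist');print(onplane(d,[321.5,214.5],.056))"
```

```text
[[ 0.64996594 -0.12411823  0.056     ]]
```

Emit:
{"api": "drive_tool", "payload": {"increments": "-0.8 0 -3.6 0 0; 0 30 0 0 0; 0 30 0 0 0; 0 20 0 0 0; 0 12 0 0 0; 0 0 0 0 0; 0 0 0 0 200; 0 0 0 0 200; 0 0 0 0 200; 0 0 0 0 200; 0 0 0 0 200; 0 0 0 0 200", "squeeze": 20}}

```text
time: 9.15
position: [0.6507, -0.1232, 0.0236]
tool_rot: [-1.279, 1.092, -1.092]
ft_force: [-0.2, 1.0, 0.9]
grip_width: 0.5
```

```bash
python3 go.py 532.4 -312.5 26 -81
```

```text
t 9.15 p [ 650.7 -123.2   23.6] jaw -81.0 tilt [-0. -1.  0.] grip 43.5 F [-0.2  1.   0.9] q [ 0.48  0.54 -0.44  1.61  0.26  1.05 -1.44]
after tx 168.4 tz -146.4 |223.2|
before tx 168.4 tz -146.5 |223.2|
yaw 0.0 down -2.4
```

```bash
python3 - <<'E'
from h import *
d=get_image("wrist")["img"][:,:,::-1]
b=get_image("side")["img"][170:320,300:460,::-1]
cv2.imwrite("pics/a4.png",np.hstack([d[150:400,170:470],cv2.resize(b,(267,250))]))
print(ctrl.get_state()["grip_width"]*87)
E
```

```text
43.462044641097165
```

View pics/a4.png

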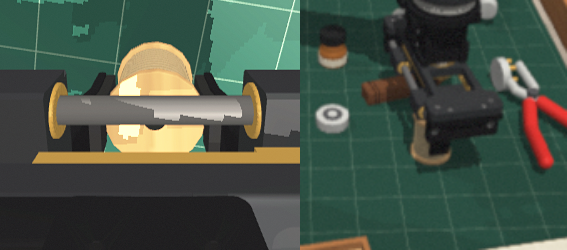

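Emit:
{"api": "drive_tool", "payload": {"increments": "0 -10 0 0 200; 0 -25 0 0 200; 0 -25 0 0 200; 33.7 0 -29.3 0 200; 33.7 0 -29.3 0 200; 33.7 0 -29.3 0 200; 33.7 0 -29.3 0 200; 33.6 0 -29.2 0 200; 0 20 0 0 200; 0 15 0 0 200; 0 5 0 0 200; 0 0 0 0 200; 0 0 0 0 200"}}

```text
time: 10.88
position: [0.5333, -0.3122, 0.0441]
tool_rot: [-1.28, 1.091, -1.092]
ft_force: [0.6, -0.2, -0.6]
grip_width: 0.5
```

```bash
python3 go.py 532.4 -312.5 28 -81;  python3 - <<'E'
from h import *
d=get_image("wrist")["img"][:,:,::-1]
b=get_image("side")["img"][230:400,220:400,::-1]
cv2.imwrite("pics/a5.png",np.hstack([d[150:400,170:470],cv2.resize(b,(265,250))]))
E
```

```text
t 10.88 p [ 533.3 -312.2   44.1] jaw -80.9 tilt [ 0.001 -1.     0.001] grip 43.5 F [ 0.6 -0.2 -0.6] q [ 0.8   0.43 -0.39  1.71  0.18  1.04 -1.06]
after tx 0.2 tz -1.0 |1.0|
before tx 0.2 tz -1.0 |1.0|
yaw 0.1 down 16.1
```

View pics/a5.png

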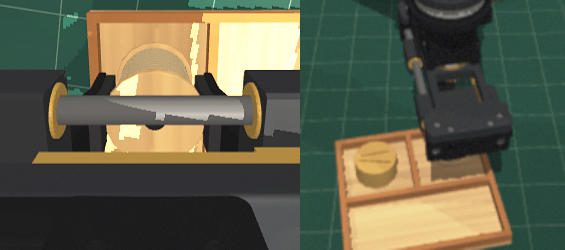

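Emit:
{"api": "drive_tool", "payload": {"increments": "0 6 -1 0 200; 0 5 0 0 200; 0 3 0 0 200; 0 1.5 0 0 200; 0 0 0 0 200; 0 0 0 0 200"}}

```text
time: 11.72
position: [0.5316, -0.3129, 0.0282]
tool_rot: [-1.28, 1.092, -1.093]
ft_force: [-0.1, 0.4, -0.5]
grip_width: 0.501
```

```bash
python3 go.py; python3 - <<'E'
from h import *
d=get_image("wrist")["img"][:,:,::-1]
b=get_image("side")["img"][230:400,220:400,::-1]
cv2.imwrite("pics/a6.png",np.hstack([d[150:400,170:470],cv2.resize(b,(265,250))]))
E
```

```text
t 11.72 p [ 531.6 -312.9   28.2] jaw -81.0 tilt [ 0. -1.  0.] grip 43.6 F [-0.1  0.4 -0.5] q [ 0.8   0.44 -0.39  1.73  0.19  1.01 -1.07]
```

View pics/a6.png

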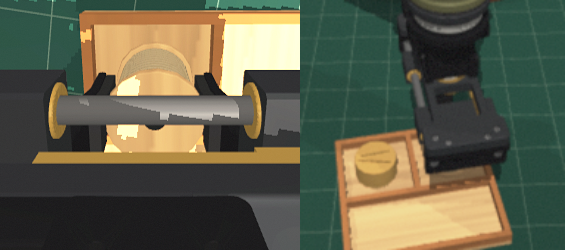

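Emit:
{"api": "drive_tool", "payload": {"increments": "0 0.7 0 0 200; 0 0 0 0 200; 0 0 0 0 200; 0 0 0 0 90; 0 0 0 0 80; 0 0 0 0 80; 0 -15 0 0 80; 0 -40 0 0 80; 0 -40 0 0 80"}}

```text
time: 12.95
position: [0.5315, -0.3128, 0.1243]
tool_rot: [-1.279, 1.092, -1.093]
ft_force: [0.1, -0.2, 0.1]
grip_width: 0.687
```

```bash
python3 go.py 427 4 80 -110
```

```text
t 12.95 p [ 531.5 -312.8  124.3] jaw -81.0 tilt [ 0. -1.  0.] grip 59.8 F [ 0.1 -0.2  0.1] q [ 0.82  0.34 -0.41  1.65  0.14  1.18 -1.03]
after tx -261.9 tz -206.6 |333.6|
before tx -329.3 tz -53.6 |333.6|
yaw 29.0 down 44.3
```

Emit:
{"api": "drive_tool", "payload": {"increments": "-54.9 0 -8.9 0 60; -54.9 0 -8.9 0 60; -54.9 0 -8.9 0 60; -54.9 0 -8.9 0 60; -54.9 0 -8.9 0 60; -54.8 0 -9.1 0 60; 0 0 0 9.7 60; 0 0 0 9.7 60; 0 0 0 9.6 60; 0 0 0 0 60; 0 0 0 0 60"}}

```text
time: 14.32
position: [0.4271, 0.004, 0.1228]
tool_rot: [-1.025, 1.458, -1.46]
ft_force: [-0.2, 0.6, 0.0]
grip_width: 0.763
```

```bash
python3 go.py 427 4 12 -110; python3 - <<'E'
from h import *
d=get_image("wrist");im=d["img"][:,:,::-1].copy()
for P in([.4193,.0063,.028],[.44,-.0012,.014],[.496,-.021,.014]):
    print(proj(d,P)); cv2.circle(im,tuple(int(v) for v in proj(d,P)[0].round()),2,(255,0,255),-1)
cv2.imwrite("pics/w7.png",im)
t=get_image("top");i=cv2.GaussianBlur(t["img"],(3,3),0).astype(int)
cv2.imwrite("pics/t7.png",cv2.resize(t["img"][150:285,230:530,::-1],None,fx=2.6,fy=2.6))
E
```

```text
t 14.32 p [427.1   4.  122.8] jaw -109.8 tilt [ 0.    -1.     0.001] grip 66.3 F [-0.2  0.6  0. ] q [ 0.63 -0.07 -0.67  2.08 -0.05  1.12 -1.94]
after tx 0.1 tz -0.1 |0.1|
before tx 0.1 tz -0.1 |0.1|
yaw 0.2 down 110.8
[[325.31283874 207.42416041]]
[[325.30738492 178.96854426]]
[[324.89816219 109.00321434]]
```

View pics/w7.png

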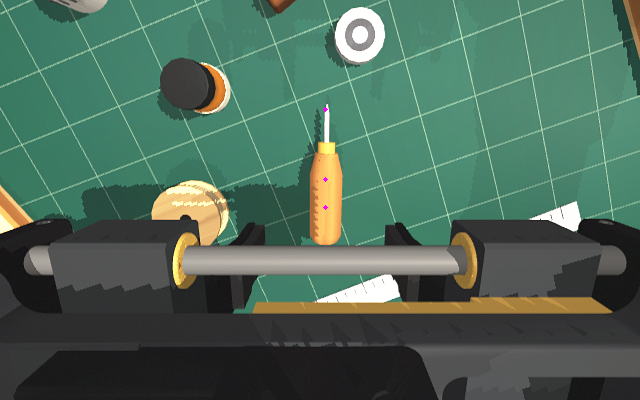

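View pics/t7.png

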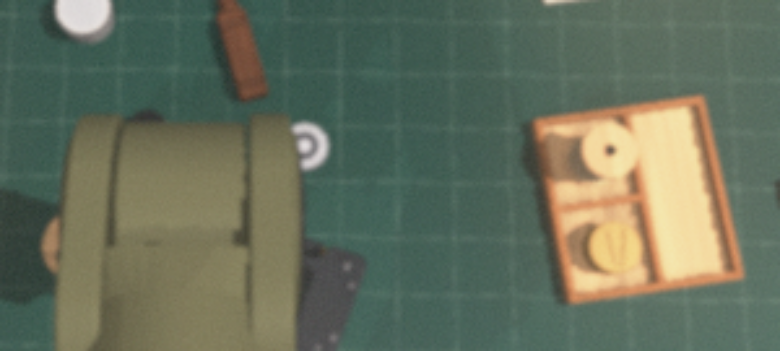

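```bash
python3 -c "
from h import *
d=get_image('wrist');t=onplane(d,[326,104],.014)[0];b=onplane(d,[325,244],.018)[0];print(t,b)
u=np.array([np.cos(np.radians(-20)),np.sin(np.radians(-20))]);p=ctrl.get_state()['position'][:2]
print('tcp x in awl',(p-t[:2])@u*1e3+60,'lat',np.cross(u,p-t[:2])*1e3)"
```

```text
[ 0.49924651 -0.02328712  0.014     ] [0.38375576 0.01936416 0.018     ]
tcp x in awl -17.23831016004067 lat 0.9096547619065719<string>:5: DeprecationWarning: Arrays of 2-dimensional vectors are deprecated. Use arrays of 3-dimensional vectors instead. (deprecated in NumPy 2.0)
```

Emit:
{"api": "drive_tool", "payload": {"increments": "0 35 0 0 60; 0 35 0 0 60; 0 25 0 0 60; 0 12 0 0 60; 0 4.3 0 0 60; 0 0 0 0 60; 0 0 0 0 220; 0 0 0 0 220; 0 0 0 0 220; 0 0 0 0 220; 0 0 0 0 220; 0 0 0 0 220", "squeeze": 30}}

```text
time: 15.98
position: [0.4269, 0.0039, 0.0111]
tool_rot: [-1.024, 1.461, -1.462]
ft_force: [-0.9, -0.4, 1.3]
grip_width: 0.318
```

```bash
python3 go.py 489.1 -391.2 16 -81
```

```text
t 15.97 p [426.9   3.9  11.1] jaw -110.0 tilt [ 0. -1.  0.] grip 27.7 F [-0.9 -0.4  1.3] q [ 0.59  0.13 -0.69  2.18  0.11  0.86 -2.08]
after tx 400.0 tz -0.4 |400.0|
before tx 350.1 tz 193.5 |400.0|
yaw -29.0 down -4.9
```

Emit:
{"api": "drive_tool", "payload": {"increments": "0 -10 0 0 220; 0 -30 0 -9.7 220; 0 -30 0 -9.7 220; 0 -30 0 -9.6 220; 57.1 0 0 0 220; 57.1 0 0 0 220; 57.1 0 0 0 220; 57.1 0 0 0 220; 57.1 0 0 0 220; 57.1 0 0 0 220; 57.4 0 -0.4 0 220; 0 25 0 0 220; 0 25 0 0 220; 0 15 0 0 220; 0 0 0 0 220; 0 0 0 0 220"}}

```text
time: 17.98
position: [0.4899, -0.3914, 0.0473]
tool_rot: [-1.28, 1.091, -1.094]
ft_force: [0.1, 0.2, 0.2]
grip_width: 0.319
```

```bash
python3 go.py 489.1 -391.2 15.5 -81; python3 - <<'E'
from h import *
d=get_image("wrist")["img"][:,:,::-1]
b=get_image("side")["img"][210:400,200:420,::-1]
cv2.imwrite("pics/a8.png",np.hstack([d[50:400,120:520],cv2.resize(b,(400,350))]))
E
```

```text
t 17.98 p [ 489.9 -391.4   47.3] jaw -81.0 tilt [ 0.001 -1.     0.001] grip 27.7 F [0.1 0.2 0.2] q [ 0.93  0.44 -0.37  1.69  0.18  1.05 -0.91]
after tx -0.4 tz -0.8 |0.9|
before tx -0.4 tz -0.8 |0.9|
yaw 0.0 down 31.8
```

View pics/a8.png

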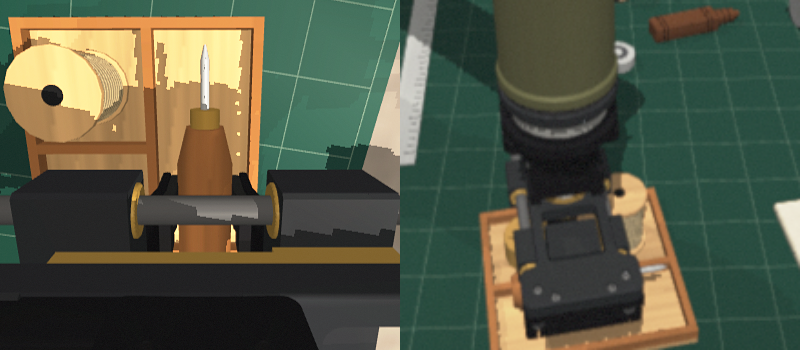

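Emit:
{"api": "drive_tool", "payload": {"increments": "0 15 -0.8 0 220; 0 10 0 0 220; 0 5 0 0 220; 0 2.2 0 0 220; 0 0 0 0 220; 0 0 0 0 220"}}

```text
time: 18.82
position: [0.4878, -0.391, 0.0151]
tool_rot: [-1.28, 1.094, -1.091]
ft_force: [-5.7, 3.0, 9.9]
grip_width: 0.315
```

```bash
python3 go.py
```

```text
t 18.82 p [ 487.8 -391.    15.1] jaw -81.0 tilt [-0.001 -1.    -0.002] grip 27.4 F [-5.7  3.   9.9] q [ 0.93  0.47 -0.37  1.71  0.2   0.99 -0.92]
```

Contact at 10 N, so the awl is seated. Release and rise.

Emit:
{"api": "drive_tool", "payload": {"increments": "0 -0.3 0 0 220; 0 0 0 0 165; 0 0 0 0 140; 0 0 0 0 140; 0 -10 0 0 140; 0 -40 0 0 140; 0 -50 0 0 140; 0 0 0 0 140"}}

```text
time: 19.82
position: [0.4916, -0.3932, 0.12]
tool_rot: [-1.279, 1.084, -1.101]
ft_force: [0.4, -0.2, -0.4]
grip_width: 0.444
```

```bash
python3 go.py 627 -10 115 -73.6; python3 - <<'E'
from h import *
d=get_image("wrist")["img"][:,:,::-1]
b=get_image("side")["img"][210:400,200:420,::-1]
cv2.imwrite("pics/a9.png",np.hstack([d[50:400,120:520],cv2.resize(b,(400,350))]))
E
```

```text
t 19.82 p [ 491.6 -393.2  120. ] jaw -81.0 tilt [ 0.008 -1.     0.007] grip 38.6 F [ 0.4 -0.2 -0.4] q [ 0.95  0.36 -0.39  1.63  0.15  1.17 -0.89]
after tx -329.4 tz 238.1 |406.5|
before tx -357.3 tz 193.8 |406.5|
yaw -7.4 down 5.0
```

View pics/a9.png

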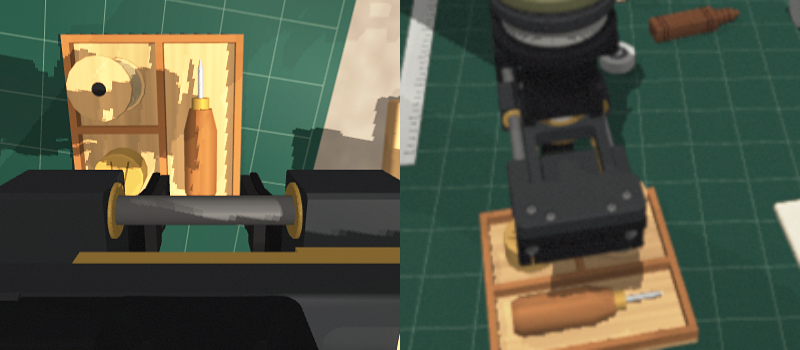

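Emit:
{"api": "drive_tool", "payload": {"increments": "0 0 0 -7.4 94; -47.1 0 34 0 94; -47.1 0 34 0 94; -47.1 0 34 0 94; -47.1 0 34 0 94; -47.1 0 34 0 94; -47.1 0 34 0 94; -46.8 0 34.1 0 94; 0 0 0 0 94; 0 0 0 0 94"}}

```text
time: 21.18
position: [0.6227, -0.0083, 0.1126]
tool_rot: [-1.334, 0.997, -0.994]
ft_force: [0.0, -1.0, 0.6]
grip_width: 0.629
```

```bash
python3 go.py 627 -10 5 -73.6; python3 - <<'E'
from h import *
d=get_image("wrist");im=d["img"][:,:,::-1].copy()
for P in([.6263,-.0097,.02],[.6359,-.0069,.02],[.689,.009,.01]):
    print(proj(d,P)); cv2.circle(im,tuple(int(v) for v in proj(d,P)[0].round()),2,(255,0,255),-1)
cv2.imwrite("pics/w10.png",im)
E
```

```text
t 21.18 p [622.7  -8.3 112.6] jaw -73.5 tilt [-0.    -1.    -0.003] grip 54.8 F [ 0.  -1.   0.6] q [ 0.44  0.4  -0.58  1.64  0.23  1.18 -1.48]
after tx 2.9 tz 3.7 |4.7|
before tx 2.9 tz 3.7 |4.7|
yaw 0.1 down 107.6
[[327.76251047 195.08836096]]
[[327.83138009 183.42607396]]
[[327.60805585 114.51996463]]
```

View pics/w10.png

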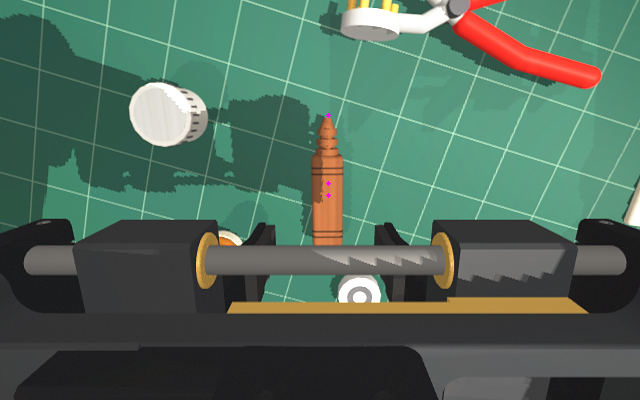

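Emit:
{"api": "drive_tool", "payload": {"increments": "2.4 30 1.2 0 94; 0 35 0 0 94; 0 25 0 0 94; 0 12 0 0 94; 0 5 0 0 94; 0 0 0 0 94; 0 0 0 0 220; 0 0 0 0 220; 0 0 0 0 220; 0 0 0 0 220; 0 0 0 0 220; 0 0 0 0 220", "squeeze": 30}}

```text
time: 22.72
position: [0.6257, -0.0099, 0.0074]
tool_rot: [-1.331, 0.995, -0.996]
ft_force: [-0.6, -0.3, 1.8]
grip_width: 0.295
```

```bash
python3 go.py 483.7 316.4 9.6 -77.1;python3 go.py 483.7 316.4 9.6 -77.1
```

```text
t 22.73 p [625.7  -9.9   7.4] jaw -73.6 tilt [ 0. -1.  0.] grip 25.6 F [-0.6 -0.3  1.8] q [ 0.41  0.52 -0.54  1.71  0.31  1.   -1.53]
after tx -349.8 tz -65.5 |355.9|
before tx -353.2 tz -44.0 |355.9|
yaw 3.5 down -2.2
t 22.73 p [625.7  -9.9   7.4] jaw -73.6 tilt [ 0. -1.  0.] grip 25.6 F [-0.6 -0.3  1.8] q [ 0.41  0.52 -0.54  1.71  0.31  1.   -1.53]
after tx -349.8 tz -65.5 |355.9|
before tx -353.2 tz -44.0 |355.9|
yaw 3.5 down -2.2
```

Emit:
{"api": "drive_tool", "payload": {"increments": "0 -10 0 0 220; 0 -30 0 3.5 220; 0 -50 0 0 220; -50 0 -9.3 0 220; -50 0 -9.3 0 220; -50 0 -9.3 0 220; -50 0 -9.3 0 220; -50 0 -9.3 0 220; -50 0 -9.3 0 220; -50 0 -8.8 0 220; 0 25 0 0 220; 0 25 0 0 220; 0 10 0 0 220; 0 0 0 0 220; 0 0 0 0 220"}}

```text
time: 24.6
position: [0.4851, 0.3171, 0.0382]
tool_rot: [-1.306, 1.041, -1.042]
ft_force: [0.1, -0.2, -0.9]
grip_width: 0.293
```

```bash
python3 go.py 484.7 316.6 11.4 -77.1; python3 - <<'E'
from h import *
d=get_image("wrist")["img"][:,:,::-1]
b=get_image("side")["img"][90:270,200:420,::-1]
cv2.imwrite("pics/a11.png",np.hstack([d[50:400,120:520],cv2.resize(b,(400,350))]))
E
```

```text
t 24.6 p [485.1 317.1  38.2] jaw -77.1 tilt [-0.    -1.     0.002] grip 25.5 F [ 0.1 -0.2 -0.9] q [-0.04  0.42 -0.7   1.81  0.32  1.02 -2.21]
after tx 0.4 tz -0.5 |0.7|
before tx 0.4 tz -0.5 |0.7|
yaw -0.0 down 26.8
```

View pics/a11.png

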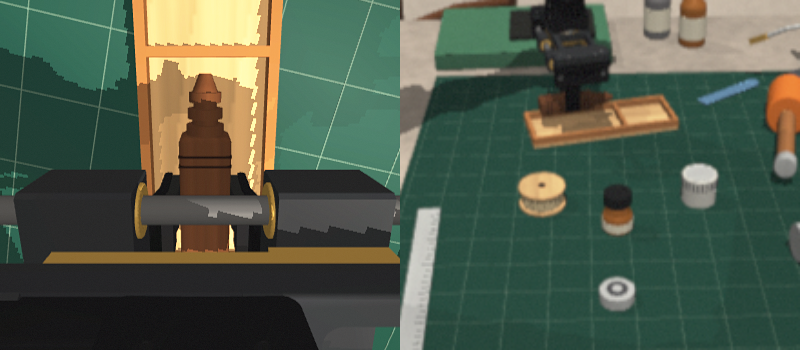

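Emit:
{"api": "drive_tool", "payload": {"increments": "0 10 0 0 220; 0 8 0 0 220; 0 5 0 0 220; 0 3.6 0 0 220; 0 0 0 0 220; 0 0 0 0 220"}}

```text
time: 25.45
position: [0.484, 0.3166, 0.0113]
tool_rot: [-1.309, 1.041, -1.042]
ft_force: [-3.4, -2.7, 7.5]
grip_width: 0.294
```

```bash
python3 go.py
```

```text
t 25.45 p [484.  316.6  11.3] jaw -77.1 tilt [ 0.001 -1.    -0.001] grip 25.6 F [-3.4 -2.7  7.5] q [-0.06  0.46 -0.68  1.83  0.34  0.98 -2.23]
```

Emit:
{"api": "drive_tool", "payload": {"increments": "0 -0.3 0 0 180; 0 0 0 0 163; 0 0 0 0 160; 0 0 0 0 160; 0 -10 0 0 160; 0 -40 0 0 160; 0 -60 0 0 100; 0 0 0 0 60; 0 0 0 0 0"}}

```text
time: 26.58
position: [0.4844, 0.3166, 0.1212]
tool_rot: [-1.307, 1.041, -1.042]
ft_force: [-0.3, -0.5, -0.5]
grip_width: 0.628
```

```bash
python3 go.py 655 129 115 -77.1; python3 - <<'E'
from h import *
d=get_image("wrist")["img"][:,:,::-1]
b=get_image("side")["img"][90:270,200:420,::-1]
cv2.imwrite("pics/a12.png",np.hstack([d[50:400,120:520],cv2.resize(b,(400,350))]))
E
```

```text
t 26.57 p [484.4 316.6 121.2] jaw -77.1 tilt [ 0.    -1.     0.001] grip 54.7 F [-0.3 -0.5 -0.5] q [ 0.    0.33 -0.74  1.74  0.24  1.17 -2.15]
after tx 220.9 tz 124.4 |253.5|
before tx 220.9 tz 124.4 |253.5|
yaw 0.0 down 6.2
```

View pics/a12.png

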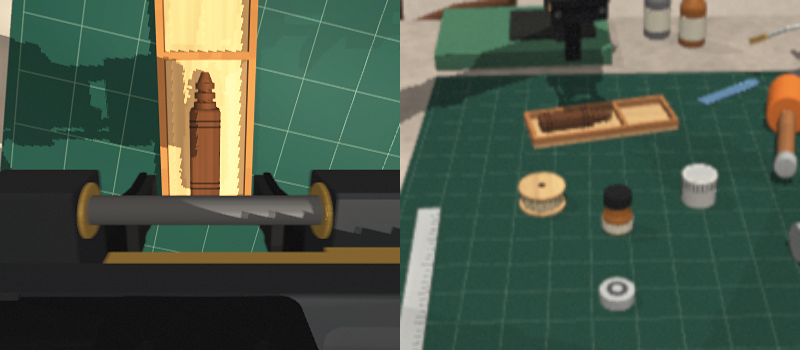

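Slicker is in. Next, hover over the tin.

Emit:
{"api": "drive_tool", "payload": {"increments": "44.2 0 24.9 0 0; 44.2 0 24.9 0 0; 44.2 0 24.9 0 0; 44.2 0 24.9 0 0; 44.1 0 24.8 0 0; 0 0 0 0 0; 0 0 0 0 0"}}

```text
time: 27.55
position: [0.6538, 0.1298, 0.1192]
tool_rot: [-1.309, 1.044, -1.039]
ft_force: [0.2, 0.4, -0.3]
grip_width: 1.0
```

```bash
python3 go.py 655 129 14 -77.1; python3 - <<'E'
from h import *
d=get_image("wrist");im=d["img"][:,:,::-1].copy()
print(proj(d,[.655,.129,.036]))
cv2.imwrite("pics/w13.png",im)
E
```

```text
t 27.55 p [653.8 129.8 119.2] jaw -77.1 tilt [-0.001 -1.    -0.003] grip 87.0 F [ 0.2  0.4 -0.3] q [ 0.22  0.49 -0.62  1.51  0.29  1.23 -1.78]
after tx 1.0 tz 1.0 |1.4|
before tx 1.0 tz 1.0 |1.4|
yaw 0.0 down 105.2
[[326.31308397 200.39103324]]
```

View pics/w13.png

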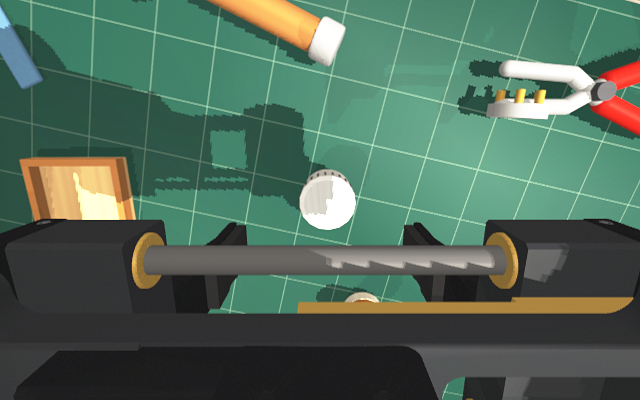

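Emit:
{"api": "drive_tool", "payload": {"increments": "1 35 0 0 0; 0 35 0 0 0; 0 20 0 0 0; 0 10 0 0 0; 0 4 0 0 0; 0 0 0 0 0; 0 0 0 0 200; 0 0 0 0 200; 0 0 0 0 200; 0 0 0 0 200; 0 0 0 0 200; 0 0 0 0 200", "squeeze": 25}}

```text
time: 29.1
position: [0.6552, 0.1282, 0.0168]
tool_rot: [-1.308, 1.042, -1.042]
ft_force: [-1.1, -0.1, 0.5]
grip_width: 0.521
```

```bash
python3 go.py 596.3 342.2 19 -77.1
```

```text
t 29.1 p [655.2 128.2  16.8] jaw -77.1 tilt [ 0. -1. -0.] grip 45.3 F [-1.1 -0.1  0.5] q [ 0.2   0.59 -0.58  1.59  0.36  1.06 -1.82]
after tx -221.7 tz -9.6 |222.0|
before tx -221.7 tz -9.6 |222.0|
yaw 0.0 down -2.2
```

Emit:
{"api": "drive_tool", "payload": {"increments": "0 -10 0 0 200; 0 -25 0 0 200; 0 -25 0 0 200; -55.4 0 -2.4 0 200; -55.4 0 -2.4 0 200; -55.4 0 -2.4 0 200; -55.5 0 -2.4 0 200; 0 20 0 0 200; 0 15 0 0 200; 0 8 0 0 200; 0 0 0 0 200; 0 0 0 0 200"}}

```text
time: 30.6
position: [0.5971, 0.3416, 0.0344]
tool_rot: [-1.306, 1.042, -1.043]
ft_force: [-0.6, 0.3, -0.3]
grip_width: 0.521
```

```bash
python3 go.py 596.3 342.2 20.8 -77.1; python3 - <<'E'
from h import *
d=get_image("wrist")["img"][:,:,::-1]
b=get_image("side")["img"][90:270,200:420,::-1]
cv2.imwrite("pics/a14.png",np.hstack([d[50:400,120:520],cv2.resize(b,(400,350))]))
E
```

```text
t 30.6 p [597.1 341.6  34.4] jaw -77.2 tilt [-0.    -1.     0.001] grip 45.4 F [-0.6  0.3 -0.3] q [-0.11  0.62 -0.62  1.52  0.39  1.12 -2.16]
after tx -0.7 tz -0.6 |1.0|
before tx -0.7 tz -0.6 |1.0|
yaw -0.1 down 13.6
```

View pics/a14.png

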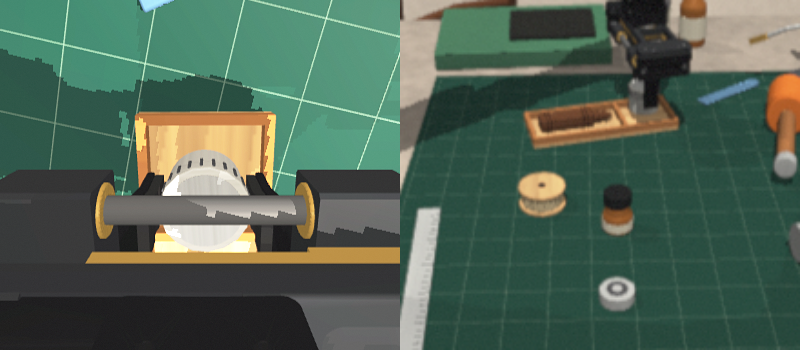

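Emit:
{"api": "drive_tool", "payload": {"increments": "0 5 0 0 200; 0 4 0 0 200; 0 3 0 0 200; 0 1.6 0 0 200; 0 0 0 0 200; 0 0 0 0 200"}}

```text
time: 31.45
position: [0.5961, 0.3422, 0.0208]
tool_rot: [-1.308, 1.041, -1.042]
ft_force: [-3.5, -2.0, 5.2]
grip_width: 0.519
```

```bash
python3 go.py
```

```text
t 31.45 p [596.1 342.2  20.8] jaw -77.1 tilt [ 0. -1. -0.] grip 45.2 F [-3.5 -2.   5.2] q [-0.12  0.64 -0.62  1.53  0.4   1.1  -2.16]
```

Emit:
{"api": "drive_tool", "payload": {"increments": "0 -0.3 0 0 100; 0 0 0 0 80; 0 0 0 0 80; 0 -10 0 0 80; 0 -40 0 0 80; 0 -50 0 0 80; 50 -30 -30 0 80; 50 -20 -30 0 80; 50 0 -30 0 80; 50 0 -30 0 80; 50 0 -30 0 80; 50 0 0 0 80; 0 0 0 0 80; 0 0 0 0 80"}}

```text
time: 33.2
position: [0.5182, 0.0196, 0.1697]
tool_rot: [-1.307, 1.041, -1.042]
ft_force: [-0.3, 0.6, -0.6]
grip_width: 0.69
```

```bash
python3 go.py; python3 - <<'E'
from h import *
t,s=get_image("top"),get_image("side")
def pt(c,ang,x,y,z):
    a=np.radians(ang);return [c[0]+x*np.cos(a)-y*np.sin(a),c[1]+x*np.sin(a)+y*np.cos(a),z]
S=(500,-351),9;E=(530,327),12.9
# expected: top centres / axis ends
P=np.array([pt(*S,-38,33,28),pt(*S,38,33,60),pt(*S,-60,-38,18),pt(*S,60,-38,18),pt(*E,-93,0,24),pt(*E,17,0,14),pt(*E,68,0,40)])/1e3
V=[]
for d in(t,s):
    k=4;im=cv2.resize(d["img"][:,:,::-1],None,fx=k,fy=k,interpolation=2)
    uv=proj(d,P);print(uv.round(1).tolist())
    for q in uv: cv2.circle(im,tuple(((q+.5)*k).astype(int)),3,(255,0,255),-1)
    V.append(im)
cv2.imwrite("pics/f1.png",np.hstack([V[0][600:1080,560:860],V[0][700:1180,1700:2100]]))
a,b=V[1][520:720,1040:1460],V[1][1220:1600,940:1480]
cv2.imwrite("pics/f2.png",np.vstack([cv2.copyMakeBorder(a,0,0,0,120,0),b]))
cv2.imwrite("pics/f3.png",t["img"][:,:,::-1])
E
```

```text
t 33.2 p [518.2  19.6 169.7] jaw -77.1 tilt [-0.    -1.     0.001] grip 60.0 F [-0.3  0.6 -0.6] q [ 0.47  0.11 -0.6   1.83  0.07  1.22 -1.49]
[[465.4, 244.5], [463.3, 208.0], [497.8, 250.3], [486.4, 197.0], [176.0, 247.8], [170.7, 200.2], [163.2, 175.9]]
[[272.4, 337.3], [321.1, 315.6], [262.9, 383.6], [345.5, 369.9], [276.6, 150.6], [316.5, 149.1], [334.6, 138.3]]
```

View pics/f1.png

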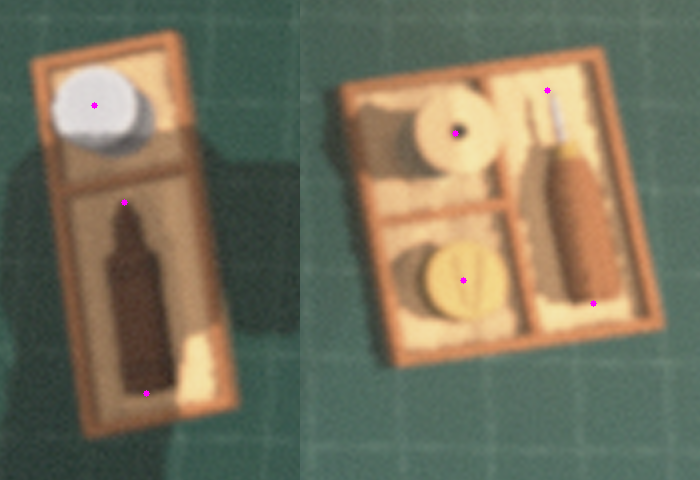

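View pics/f2.png

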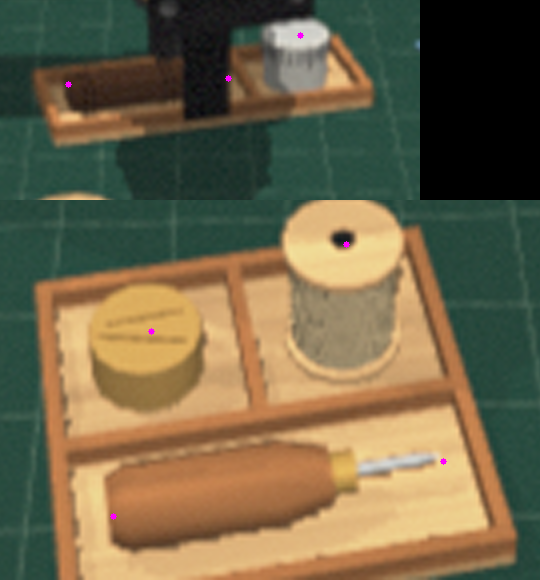

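View pics/f3.png

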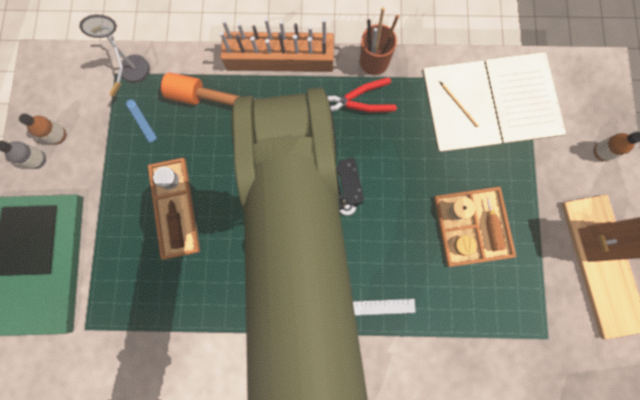

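```bash
python3 -c "
from h import *
print(workorder.close_job())"
```

```text
the job is handed in; nothing more can be done
None
```

Both kits are made up and the job is handed in. The last clock reading, just before I handed it in, was about 33 s of the 125 s allowed.

- **Stitching tray:** the awl lies in the long compartment, the tall spool stands in the far square and the wax in the near one.
- **Edge-finishing tray:** the slicker lies in the long compartment and the tin stands in the square one.

**Last checks:** In the final top and side pictures, all five things sit between their walls. The spool, wax and tin are upright and each within a few mm of its intended spot. The awl is about 3 mm off lengthwise, against 15 mm allowed. In the side picture the arm hid the slicker's nose end.

**Setting down:** The awl, slicker and tin touched the floor at 5–10 N before I released them. I felt no such contact for the spool and did not read the force for the wax. I released both at the expected floor height, and the pictures show them seated.

**Left uncertain:**
- The spool gripped at 43.5 mm where its 46 mm flange was expected, but it held and stayed upright.
- The arm hid the squat spool and the glue jar in the last top picture. The side view showed them and the anvil in place shortly before the tin was set down, and I never went near any of the three.

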